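# Feed a sample boat through a furnace channel onto its thermocouple

### The job

Load the small furnace: set the ceramic boat with its tablets upright in the steel trough, in line with the channel, let go of it, and then use the boat pusher to slide it down the narrow channel until you feel it press on the spring-loaded thermocouple sheath hidden inside. Press just firmly enough for good contact (about 5 N) and keep that up for about a second, never over 10 N, because the ceramic sheath cracks; then draw the pusher straight out and lay it flat on the bench, leaving the boat inside and the other things on the bench where they are.

Things in the scene. Friction and masses are not known exactly. Their poses are not given: they have to be found in the camera images.
- furnace: White and grey bench furnace, fixed, 220 long (its x) x 130 wide (its y) x 145 mm high. Origin: centre of its underside, on the bench. +x points along the channel, from the mouth inwards; z up. All other furnace points have the same axes.
- trough (a point): Middle of the floor of the steel loading trough in front of the mouth, 60 mm above the bench. The trough is 100 mm long (along x), 34 mm wide inside, its walls 5 mm high and 2 mm thick; its last 24 mm before the mouth have 12 mm high guide cheeks that narrow it to 27 mm. It stands on a foot; its outer end is open.
- mouth (a point): Mouth of the ceramic channel: middle of its floor's front edge, 50 mm beyond the trough's middle, 59 mm above the bench (1 mm below the trough's floor). The channel runs straight along +x, 27 mm wide, 30 mm high, 223 mm long.
- gland (a point): Brass gland at the furnace's back, on the channel's centre line, 70 mm above the bench. From it the hidden 10 mm thick ceramic sheath with a domed tip points toward the mouth. How far it is pushed in differs each time: its tip is 103 to 148 mm inside the mouth. Sprung along x: yields at 2 N, then 1 mm per 1 N (plus 0.4 N per 10 mm/s); over 10 N it cracks. It pushes the boat back when released.
- boat_center (a point): Centre (half-way up) of the white ceramic boat, an open tray 70 long (its x) x 24 wide (its y) x 18 mm high, walls 3 mm, about 0.1 kg, with three tablets lying in it; it stands on the bench at the start. z up; the two ends are alike. It fits the channel with 1.5 mm to spare at each side. Gripped across its width in the upper half it clears the trough walls. Sliding it takes 0.4 to 1.5 N.
- pusher_grip (a point): Centre of the handle of the boat pusher, which lies flat on the bench: dark wooden handle 100 long x 16 wide x 18 mm high, then an 8 mm steel rod, then a steel foot 16 wide x 18 high x 8 mm thick. +x points along the rod to the foot, z up. The handle reaches 50 mm to either side of this point, 9 mm above and below it. About 0.14 kg; the centre of mass lies some 30 mm toward the foot.
- pusher_tip (a point): Centre of the flat front face of the pusher's foot, 220 mm from the handle's centre along the rod, same axes; with the pusher lying flat on the bench it is 9 mm above it.
- white_cup: White cup, 91 mm wide, 114 mm high, origin centre of its underside; leave alone.
- jar_4: Sample jar with a blue lid, 52 x 52 x 52 mm, origin centre of its underside; leave alone.
- petri: Teal petri dish, 66 mm wide, 14 mm high, origin centre of its underside; leave alone.
- tweezers: Steel tweezers, 19 x 128 x 8 mm lying flat along their y, origin centre of the underside; leave alone.
Mind the look-alikes: they are no part of the job. Of the things that look like the part that bears boat_center, the smaller one is meant.

How it is judged:
On the way, in this order (a step that is already met when the one before it is completed fails the run):
1. the boat stands upright in the trough, let go (x of boat_center in the frame of furnace between -0.185 and -0.118 m and y of boat_center in the frame of furnace between -0.007 and 0.007 m and z of boat_center in the frame of furnace between 0.066 and 0.073 m and angle between boat_center's own z axis and vertical below 0.12 rad and angle between the x axis of boat_center and the x axis of furnace, either way round below 0.25 rad and contact force between boat and the fingers below 0.1 N), for 0.2 s.
2. the pusher presses the boat, inside the channel, against the thermocouple sheath with more than 3 N (x of boat_center in the frame of furnace between -0.052 and 0.015 m and y of boat_center in the frame of furnace between -0.006 and 0.006 m and z of boat_center in the frame of furnace between 0.064 and 0.074 m and angle between boat_center's own z axis and vertical below 0.12 rad and contact force between boat and furnace above 3 N and contact force between pusher and boat above 3 N), for 0.3 s.
At the end, for the whole second after the job is handed in: The boat stands upright (within 0.12 rad) and still in the channel at the depth where it met the sheath: its centre 61 to 128 mm inside the mouth; the pusher lies flat and still on the bench, its tip and handle centres less than 18 mm above it (x of boat_center in the frame of furnace between -0.052 and 0.015 m and y of boat_center in the frame of furnace between -0.006 and 0.006 m and z of boat_center in the frame of furnace between 0.064 and 0.074 m and angle between boat_center's own z axis and vertical below 0.12 rad and linear speed of boat below 0.01 m/s and height (world z) of each of pusher_tip, pusher_grip below 0.018 m and linear speed of pusher below 0.02 m/s); the robot touches nothing.
It fails at once if the boat pressed on the sheath or the channel with more than 10 N (contact force between boat and furnace above 10 N and x of boat_center in the frame of furnace above -0.1 m).
It fails at once if the pusher pressed the boat with more than 10 N (contact force between pusher and boat above 10 N).
It fails at once if the pusher was forced against the furnace or the channel walls with more than 15 N (contact force between pusher and furnace above 15 N).
It fails at once if the boat was tipped, so that the tablets would fall out (angle between boat_center's own z axis and vertical above 0.6 rad).
It fails at once if a bystander was moved by more than 30 mm (distance of any of white_cup, jar_4, petri, tweezers from where it was at the start of the episode above 0.03 m).
It also fails if it takes over 72 s, if anything falls off the work surface, if the arm or the gripper's body presses on something with over 40 N, if the wrist force passes 120 N, or if a joint passes its speed limit or range.

### The arm

A 7-joint arm with a two-finger parallel gripper is mounted at the origin on a cart in front of the work surface, level with it; the furniture and walls round the work are solid. World frame = base frame: x ahead of the robot, y to its left, z up, the work surface at z = 0. Lengths are in m, angles in rad, forces in N, time in s.
With the tool pointing down it reaches from about 0.35 to 0.9 m from the base axis. Payload 8.1 kg.
Tool frame: the origin (TCP) lies on the centre line of the jaws, within the pads' length; the fingertips stand 17 mm ahead of it and the grasp point (between the pads) lies 2 mm behind it; z points along the fingers, y is the direction in which the jaws open and shut (so a half turn about z gives the same grasp; the last joint's range is limited). The gripper opens to 92 mm and grips with 3 to 60 N. Pads are 19 mm wide; open, the fingers measure 130 mm over their backs; the gripper's body (75 mm by 190 mm) begins 47 mm behind the grasp point.
Start: joints at [-1.407, 0.434, 0.025, 1.573, -0.012, 1.134, -0.075], TCP at [0.165, 0.603, 0.244] pointing down, gripper open.
Joint ranges: [-2.62, 2.62], [-0.44, 2.09], [-1.27, 1.32], [0.08, 2.57], [-1.32, 4.46], [0.12, 2], [-2.74, 2.74]. Speed limits (rad/s): [2.22, 2.22, 3.01, 3.01, 3.14, 3.14, 3.14].

### API

Orientations are given as a rotation vector (axis times angle).
In Python, from cell import arm, imaging, job gives the robot as it stands.
- The arm moves only by the tool jog_arm, never from a script. Its argument "moves" is a list of rows, each an object with "fingers": the closure, from -1 (fully open) to 1 (shut); "xyz": the shift along the tool's x, y, z in cm, a list of three; "angular": the turn, a rotation vector about the tool's x, y, z in rad, a list of three. In form: [{"fingers": fingers, "xyz": [dx, dy, dz], "angular": [ax, ay, az]}, ...]. A call has 1 to 12 rows; each row is the pose to reach, as a shift and turn from the pose commanded when the call began, along the tool's axes at that moment; what a row does not reach only later rows make up. A row lasts 1/8 s, in which the tool goes at most 62.5 mm and 10.7 degrees, less where a joint would pass 70% of its speed; a pose out of reach is approached as far as the arm can. A call with a gripper value outside its range is refused whole. The fingers move at their own pace and stop on an object; "grip_force" is the grip in N (left out, the last holds). Time passes only in rows, so rows that repeat a pose let the fingers close. It gives the time, the measured TCP pose, the force and the opening at its end, in the units of the state.
- arm.observe(): the state, without advancing time (a new reading comes with each control period).
- imaging.get_image(name): name is "scene" or "top" or "wrist"; returns the picture (480x640x3 uint8, red, green, blue); there is no depth.
- imaging.camera_params(name): a dict with "fx", "fy", "cx", "cy" (pixels), "rvec" (rotation vector, rad) and "tvec" (3), from world to camera coordinates, as OpenCV has them; the wrist camera has in their place "hand_eye" (4x4, takes a point from camera to tool coordinates, whose origin is the TCP and whose axes are the flange's). Camera axes: x right, y down, z forward; pixel columns grow to the right and rows downward; lengths in m; the calibration is good to about 2 mm. A picture is of the moment at which its call begins: read the wrist's pose just before it. camera_params takes no time and is no camera call.
- job.sign_off(): hands the job in, once; it reports no verdict.
The state is a dict: "clock": time; "joints": joint angles; "dq": joint speeds; "joint_efforts": joint torques, N m; "position": TCP position; "ee_rot": TCP orientation; "force": force on the tool from outside, world axes, zero at the start; "ft_torque": the same for the moment, N m; "width": opening from 0.0 (shut) to 1.0 (fully open).
Only numpy, scipy, OpenCV 4.12 (cv2) and the standard library are available. Lean on these libraries where they do the work, as an engineer would, in place of code of your own. Each camera call takes 0.05 s, during which the arm holds its last target. There are 200 camera calls.

## Working session

There is one attempt and no reset: what is moved stays moved. The work goes in short steps, Python scripts to look and compute and a tool call to move; the robot and the scene stay as the last step left them, time stands still between calls to the robot, and variables do not carry over. Pictures are saved under pics/ and viewed, about 8 in all and at most 12, crops included, and the job is handed in when it is done.

Besides the shell and the picture viewer there is one more tool, called after ">>>" as name(argument=value, ...) on one line, values as JSON. jog_arm: Moves the arm, as the interface text tells. Its arguments: {"type":"object","properties":{"moves":{"type":"array"},"grip_force":{"type":"number"}},"required":["moves"]}

```bash
mkdir -p pics; cat > h.py <<'E'
import numpy as np, cv2
from scipy.spatial.transform import Rotation as R
from cell import arm, imaging, job
def grab(n,f):
    s=arm.observe(); im=imaging.get_image(n); cv2.imwrite('pics/'+f,im[:,:,::-1]); return im,s
def cam(n,s=None):
    p=imaging.camera_params(n); K=np.array([[p['fx'],0,p['cx']],[0,p['fy'],p['cy']],[0,0,1]])
    if 'hand_eye' in p:
        T=np.eye(4);T[:3,:3]=R.from_rotvec(s['ee_rot']).as_matrix();T[:3,3]=s['position']
        M=T@np.array(p['hand_eye']); return K,M[:3,:3],M[:3,3]
    Rc=R.from_rotvec(np.ravel(p['rvec'])).as_matrix(); return K,Rc.T,-Rc.T@np.ravel(p['tvec'])
def ray(c,uv,z):
    K,Rw,o=c; d=Rw@np.linalg.solve(K,[uv[0],uv[1],1]); return o+d*(z-o[2])/d[2]
def proj(c,P):
    K,Rw,o=c; q=K@(Rw.T@(np.asarray(P)-o)); return q[:2]/q[2]
E
python3 - <<'E'
from h import *
for n in('scene','top'):
    im,s=grab(n,n+'0.png'); c=cam(n); print(n,c[2].round(3),c[0][0,0],c[1].round(2).tolist())
print({k:np.round(v,3).tolist() for k,v in s.items()})
E
```

```text
scene [-0.811  0.555  0.83 ] 617.29413287171 [[-0.38, -0.42, 0.82], [-0.92, 0.2, -0.33], [-0.03, -0.89, -0.46]]
top [0.239 0.025 1.683] 622.7970385539855 [[-0.01, -0.99, 0.17], [-1.0, 0.01, 0.02], [-0.02, -0.17, -0.99]]
{'clock': 0.05, 'joints': [-1.407, 0.435, 0.025, 1.574, -0.012, 1.134, -0.075], 'dq': [-0.001, -0.002, 0.0, 0.0, -0.0, 0.0, 0.001], 'joint_efforts': [0.002, -66.977, 0.989, -31.55, -0.061, 0.037, 0.0], 'position': [0.165, 0.602, 0.243], 'ee_rot': [-0.418, -3.114, 0.002], 'force': [-1.055, -0.525, 0.182], 'ft_torque': [0.008, 0.031, 0.056], 'width': 1.003}
```

View pics/top0.png

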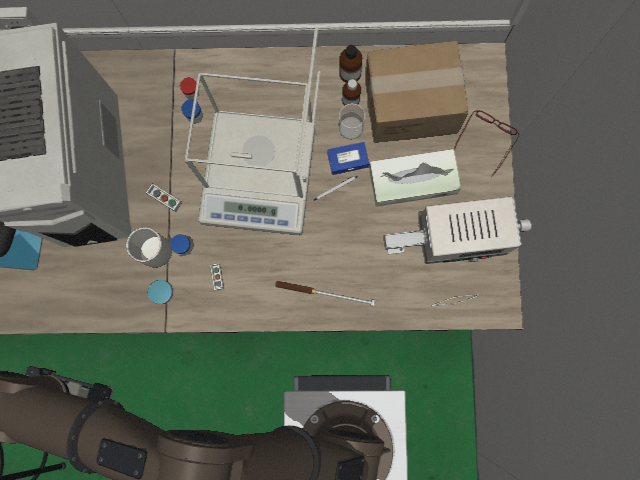

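View pics/scene0.png

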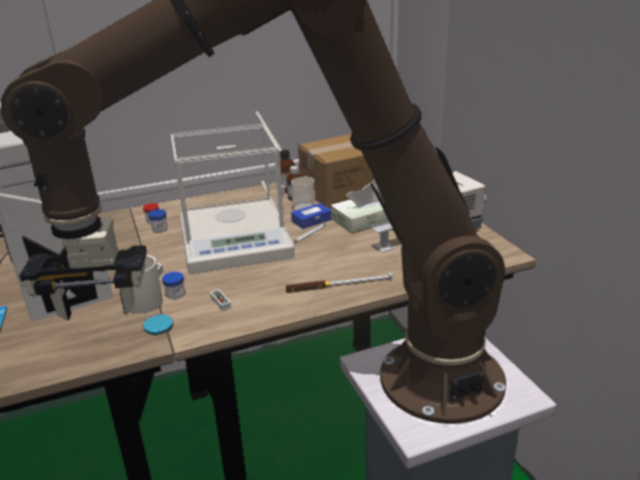

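The top view shows two boat candidates: A at (163,197), which is larger, and B at (217,277), which is smaller. The pusher runs from (277,286) to (373,302). The furnace is at (470,230), with its trough at (405,242) and its channel pointing right (about world -y). Next I'll measure both candidates and the trough, and take a close crop.

```bash
python3 - <<'E'
from h import *
im=cv2.imread('pics/top0.png'); c=cam('top')
hsv=cv2.cvtColor(im,cv2.COLOR_BGR2HSV)
def cr(x0,y0,w,h,s): return cv2.resize(im[y0:y0+h,x0:x0+w],None,fx=s,fy=s,interpolation=cv2.INTER_CUBIC)
a=cr(140,180,100,115,4)      # 400x460
b=cr(380,195,80,75,5)       # 400x375
o=np.zeros((600,800,3),np.uint8);o[:460,:400]=a;o[:375,400:]=b
p=cr(268,275,115,35,3.4);o[465:465+p.shape[0],:p.shape[1]]=p
cv2.imwrite('pics/crop1.png',o)
# boats: low saturation, bright
for nm,(x0,y0,x1,y1) in dict(A=(140,178,188,216),B=(204,258,232,296)).items():
    h=hsv[y0:y1,x0:x1]; m=((h[...,1]<50)&(h[...,2]>130)).astype(np.uint8)
    cs=max(cv2.findContours(m,cv2.RETR_EXTERNAL,cv2.CHAIN_APPROX_NONE)[0],key=cv2.contourArea)
    bx=cv2.boxPoints(cv2.minAreaRect(cs))+[x0,y0]
    W=np.array([ray(c,q,.018) for q in bx])[:,:2]
    print(nm,bx.round(1).tolist(),W.mean(0).round(4),[np.linalg.norm(W[i]-W[i-1]).round(4) for i in(0,1)],(W[1]-W[0]).round(3),(W[2]-W[1]).round(3))
print('pusher',ray(c,(277,286.5),.009),ray(c,(374,302.5),.009))
print('trough', [ray(c,q,.065).round(3) for q in((385,235),(387,254),(425,232),(427,248))])
E
```

```text
A [[144.4, 193.9], [152.5, 181.7], [189.0, 206.0], [180.8, 218.2]] [0.6715 0.4845] [np.float64(0.1254), np.float64(0.0409)] [ 0.035 -0.022] [-0.071 -0.104]
B [[205.3, 265.9], [218.3, 261.2], [228.3, 288.5], [215.2, 293.2]] [0.4544 0.3413] [np.float64(0.0799), np.float64(0.0374)] [ 0.012 -0.035] [-0.075 -0.028]
pusher [0.42775211 0.17900554 0.009     ] [ 0.38120732 -0.08189369  0.009     ]
trough [array([ 0.554, -0.112,  0.065]), array([ 0.503, -0.116,  0.065]), array([ 0.561, -0.217,  0.065]), array([ 0.518, -0.221,  0.065])]
```

View pics/crop1.png

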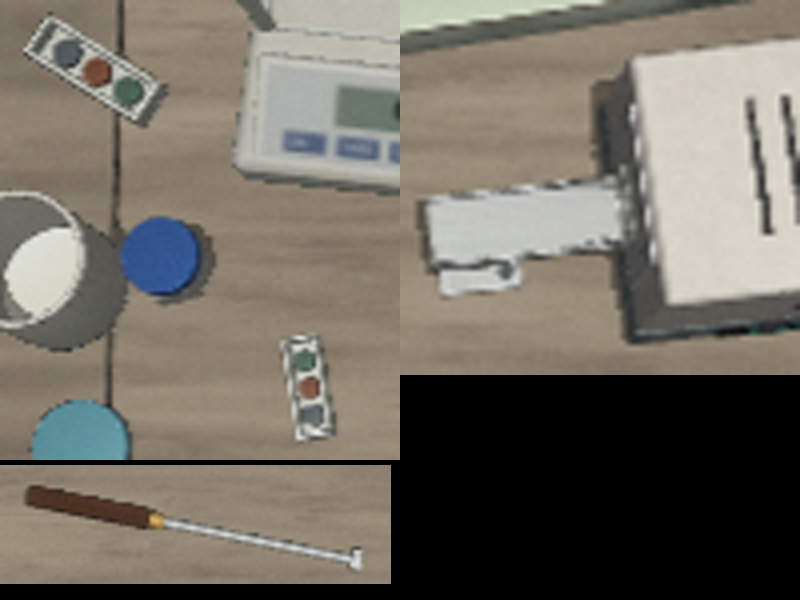

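B at (217,277) measures about 70 x 25 mm, and A is about 110 mm long, so B is the boat I want. The trough's outer end is at (386,242) and the mouth at about (424,238). Next I'll go above the boat.

```bash
cat >> h.py <<'E'
def go(x,y,z,yv,s=None):
    "tool pointing down, tool y along +-yv (world xy); print row numbers from the measured pose"
    s=s or arm.observe(); Rc=R.from_rotvec(s['ee_rot']).as_matrix()
    yv=np.array([yv[0],yv[1],0.])/np.hypot(*yv)
    out=[]
    for sg in(1,-1):
        Y=sg*yv; Z=np.array([0,0,-1.]); M=np.c_[np.cross(Y,Z),Y,Z]
        out.append(R.from_matrix(Rc.T@M).as_rotvec())
    out.sort(key=np.linalg.norm)
    print('xyz cm',(Rc.T@(np.array([x,y,z])-s['position'])*100).round(2).tolist(),'ang',[o.round(3).tolist() for o in out])
E
python3 - <<'E'
from h import *
c=cam('top')
f=lambda u,v:ray(c,(140+u/4,180+v/4),.018)[:2]
Q=np.array([f(280,338),f(317,335),f(334,437),f(296,440)]);ce=Q.mean(0);ax=(Q[2]+Q[3]-Q[0]-Q[1]);ax/=np.linalg.norm(ax)
print(ce,ax,imaging.camera_params('wrist'))
go(ce[0],ce[1],.18,(-ax[1],ax[0]))
g=lambda u,v,z:ray(c,(380+(u-400)/5,195+v/5),z)[:2]
a=g(425,200,.065),g(432,267,.065),g(620,180,.065),g(618,250,.065);print(np.round(a,3))
E
```

```text
[0.45513379 0.34160695] [-0.98443575 -0.17574488] {'fx': 374.2881515244222, 'fy': 374.2881515244222, 'cx': 317.68702454523526, 'cy': 239.56492493854836, 'hand_eye': array([[ 4.78691121e-04, -9.52165402e-01, -3.05582750e-01,
         8.34033779e-02],
       [ 9.99999814e-01,  5.71358700e-04, -2.13811004e-04,
         1.14575128e-03],
       [ 3.78180804e-04, -3.05582591e-01,  9.52165499e-01,
        -1.40242207e-01],
       [ 0.00000000e+00,  0.00000000e+00,  0.00000000e+00,
         1.00000000e+00]])}
xyz cm [-34.89, -17.49, 6.33] ang [[-0.001, -0.0, -0.444], [-0.0, 0.002, 2.698]]
[[ 0.554 -0.112]
 [ 0.518 -0.114]
 [ 0.564 -0.215]
 [ 0.526 -0.212]]
```

>>> jog_arm(moves=[{"fingers":-1,"xyz":[-6,-3,1],"angular":[0,0,-0.09]},{"fingers":-1,"xyz":[-12,-6,2],"angular":[0,0,-0.18]},{"fingers":-1,"xyz":[-18,-9,3],"angular":[0,0,-0.27]},{"fingers":-1,"xyz":[-24,-12,4.5],"angular":[0,0,-0.36]},{"fingers":-1,"xyz":[-30,-15,6],"angular":[0,0,-0.444]},{"fingers":-1,"xyz":[-34.9,-17.5,6.3],"angular":[0,0,-0.444]},{"fingers":-1,"xyz":[-34.9,-17.5,6.3],"angular":[0,0,-0.444]},{"fingers":-1,"xyz":[-34.9,-17.5,6.3],"angular":[0,0,-0.444]},{"fingers":-1,"xyz":[-34.9,-17.5,6.3],"angular":[0,0,-0.444]}])

```text
clock: 1.23
position: [0.4541, 0.3433, 0.1806]
ee_rot: [0.28, -3.128, -0.001]
force: [-1.1, 0.9, 0.7]
width: 1.002
```

```bash
python3 - <<'E'
from h import *
im,s=grab('wrist','w1.png'); print(s['position'],s['ee_rot'],s['force'],s['clock'],np.round(s['joints'],2))
E
```

```text
[0.45408273 0.34327267 0.18063892] [ 2.80353357e-01 -3.12823037e+00 -9.34792781e-04] [-1.0831462   0.86804145  0.69529557] 1.225 [-0.76  0.41  0.02  1.79 -0.01  0.95  1.02]
```

View pics/w1.png

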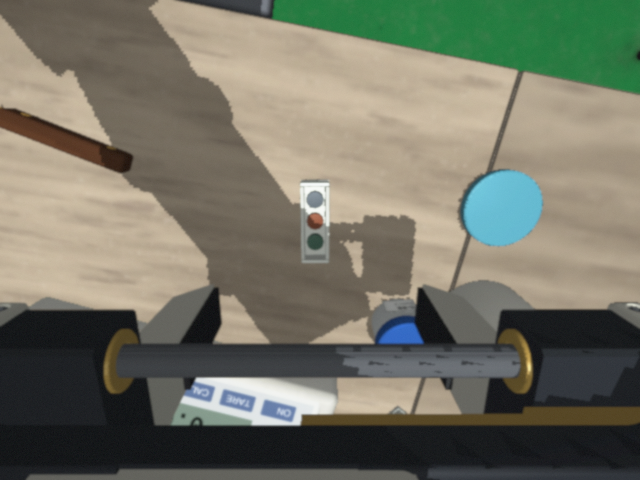

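The boat is centred near (315,219), with its rim from about rows 183 to 257 and columns 302 to 329, and it's aligned with the tool. The jar's blue lid at (400,330) is near the right finger.

```bash
python3 - <<'E'
from h import *
s=arm.observe(); c=cam('wrist',s); im=cv2.imread('pics/w1.png')
sub=im[170:275,285:345].astype(int); 
print(sub[:,30].sum(1)//3); print(sub[15,:].sum(1)//3)
Q=[ray(c,q,.018) for q in((302,183),(329,183),(329,257),(302,257))];print(np.round(Q,4))
ce=np.mean(Q,0);print(ce)
print('jar',ray(c,(400,335),.052),'proj tool',proj(c,[s['position'][0],s['position'][1],0.018]))
go(ce[0],ce[1],.026,(-.17574,.98443))
E
```

```text
[177 176 177 176 175 174 173 171 162 141 122 125 171 232 247 242 235 243
 247 240 201 144 138 148 148 146 144 140 139 137 136 134 131 130 128 126
 128 155 209 238 243 232 174 118 118 127 123 122 120 116 115 110 100  78
  63  60  59  61  77 109 136 147 134  94  61  61  64  64  66  64  63  62
  63  60  60  60  61  58  65  87 121 142 147 143 127 111 103 100 102 113
 134 147 139 117 104 102 100  99  98  96  95  95  95  94  94]
[191 191 188 191 191 189 190 190 190 190 190 191 190 189 195 216 231 236
 237 239 241 242 239 238 237 238 240 241 242 242 242 242 242 241 240 239
 238 239 239 238 235 233 231 217 189 171 170 169 167 165 167 164 165 165
 164 165 164 166 167 167]
[[0.4226 0.3262 0.018 ]
 [0.4187 0.3477 0.018 ]
 [0.4815 0.3598 0.018 ]
 [0.4857 0.3368 0.018 ]]
[0.45210639 0.34262305 0.018     ]
jar [0.52592169 0.42667048 0.052     ] proj tool [316.25920687 223.42010402]
xyz cm [0.19, -0.08, 15.47] ang [[0.001, -0.001, 0.003], [0.001, 0.001, -3.139]]
```

>>> jog_arm(moves=[{"fingers":-1,"xyz":[0,-0.05,5],"angular":[0,0,0]},{"fingers":-1,"xyz":[0,-0.05,10],"angular":[0,0,0]},{"fingers":-0.3,"xyz":[0,-0.05,13],"angular":[0,0,0]},{"fingers":-0.3,"xyz":[0,-0.05,15.4],"angular":[0,0,0]},{"fingers":-0.3,"xyz":[0,-0.05,15.4],"angular":[0,0,0]},{"fingers":-0.3,"xyz":[0,-0.05,15.4],"angular":[0,0,0]}])

```text
clock: 2.02
position: [0.4552, 0.3427, 0.0277]
ee_rot: [-0.28, 3.128, 0.002]
force: [1.1, 0.4, -0.2]
width: 0.658
```

>>> jog_arm(moves=[{"fingers":0.4,"xyz":[0,0,0],"angular":[0,0,0]},{"fingers":1,"xyz":[0,0,0],"angular":[0,0,0]},{"fingers":1,"xyz":[0,0,0],"angular":[0,0,0]},{"fingers":1,"xyz":[0,0,0],"angular":[0,0,0]},{"fingers":1,"xyz":[0,0,0],"angular":[0,0,0]}], grip_force=15)

```text
clock: 2.65
position: [0.4555, 0.3416, 0.0269]
ee_rot: [-0.278, 3.129, 0.0]
force: [-0.2, -0.1, 3.5]
width: 0.256
```

```bash
python3 - <<'E'
from h import *
go(.45,.10,.22,(-.176,.984));go(.45,-.10,.22,(.996,.09)); go(.54,-.156,.20,(.996,.09))
E
```

```text
xyz cm [4.79, -23.68, -19.31] ang [[0.0, 0.0, 0.0], [-0.0, 0.0, -3.142]]
xyz cm [8.31, -43.37, -19.31] ang [[-0.0, 0.0, -1.484], [0.0, 0.0, 1.658]]
xyz cm [0.44, -50.46, -17.31] ang [[-0.0, 0.0, -1.484], [0.0, 0.0, 1.658]]
```

>>> jog_arm(moves=[{"fingers":1,"xyz":[0,0,-4],"angular":[0,0,0]},{"fingers":1,"xyz":[0,0,-10],"angular":[0,0,0]},{"fingers":1,"xyz":[1,-2,-16],"angular":[0,0,0.1]},{"fingers":1,"xyz":[2,-7,-19.3],"angular":[0,0,0.28]},{"fingers":1,"xyz":[3,-12,-19.3],"angular":[0,0,0.46]},{"fingers":1,"xyz":[4,-18,-19.3],"angular":[0,0,0.64]},{"fingers":1,"xyz":[5,-24,-19.3],"angular":[0,0,0.82]},{"fingers":1,"xyz":[6,-30,-19.3],"angular":[0,0,1.0]},{"fingers":1,"xyz":[7,-36,-19.3],"angular":[0,0,1.18]},{"fingers":1,"xyz":[8,-41,-19.3],"angular":[0,0,1.36]},{"fingers":1,"xyz":[8.3,-43.4,-19.3],"angular":[0,0,1.54]},{"fingers":1,"xyz":[8.3,-43.4,-19.3],"angular":[0,0,1.658]}])

```text
clock: 4.15
position: [0.4497, -0.1027, 0.2197]
ee_rot: [2.13, 2.309, -0.001]
force: [-0.3, 0.8, -1.1]
width: 0.26
```

```bash
python3 - <<'E'
from h import *
s=arm.observe(); print(s['joints'],s['position'],s['width'],s['force'],s['clock'])
go(.53,-.12,.20,(.996,.09)); go(.54,-.156,.20,(.996,.09))
im,s=grab('wrist','w2.png')
E
```

```text
[-0.35007086  0.19810589  0.54507176  2.02123501 -0.124694    0.95394493
  0.33947622] [ 0.44966623 -0.10271894  0.21972473] 0.2597622143730056 [-0.30131019  0.80222767 -1.0928131 ] 4.15
xyz cm [-2.37, 7.87, 1.97] ang [[-0.0, 0.001, -0.009], [0.001, 0.0, 3.132]]
xyz cm [-6.04, 8.57, 1.98] ang [[-0.0, 0.001, -0.009], [0.001, 0.0, 3.132]]
```

View pics/w2.png

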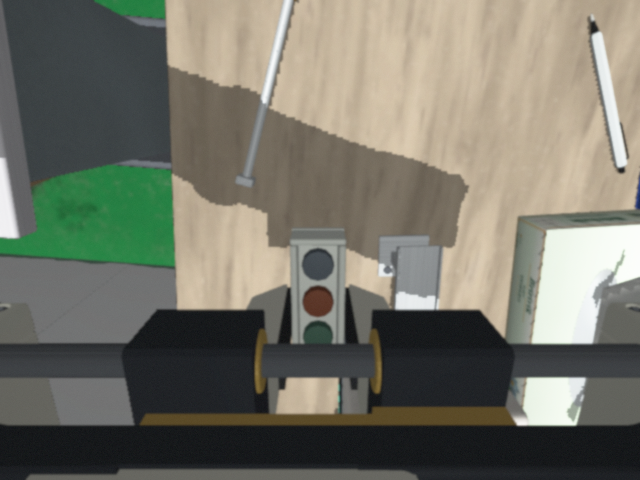

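The held boat is at (318,280). The trough's outer end is at row 246, columns 396 to 441, with the foot at (385,255). The pusher foot is at (245,182) and the tissue box is right of column 517.

```bash
python3 - <<'E'
from h import *
s=arm.observe(); c=cam('wrist',s)
for q in((396,247),(441,247),(394,308),(437,308)): print(q,ray(c,q,.065).round(4))
im=cv2.imread('pics/w2.png')
for r in (255,265,275,285,295): print(r,(im[r,385:450].astype(int).sum(1)//3).tolist())
print('box edge',ray(c,(517,225),.06),ray(c,(517,400),.06),'foot',ray(c,(245,182),.009))
E
```

```text
(396, 247) [ 0.5163 -0.1132  0.065 ]
(441, 247) [ 0.5536 -0.1103  0.065 ]
(394, 308) [ 0.5225 -0.1696  0.065 ]
(437, 308) [ 0.5602 -0.1666  0.065 ]
255 [146, 146, 146, 147, 142, 129, 110, 96, 92, 97, 94, 93, 106, 130, 145, 148, 147, 148, 146, 145, 145, 146, 145, 145, 143, 146, 147, 149, 148, 149, 148, 148, 145, 146, 146, 146, 148, 146, 145, 142, 144, 144, 145, 145, 144, 148, 146, 145, 144, 142, 143, 141, 138, 123, 113, 116, 136, 159, 178, 186, 192, 195, 194, 196, 195]
265 [168, 145, 135, 136, 147, 161, 162, 137, 110, 95, 89, 97, 116, 133, 142, 146, 144, 145, 144, 142, 144, 145, 145, 143, 145, 147, 146, 147, 147, 148, 144, 143, 145, 146, 146, 146, 144, 144, 143, 142, 144, 146, 144, 143, 145, 144, 145, 142, 141, 142, 141, 140, 128, 114, 111, 133, 156, 177, 189, 195, 194, 196, 195, 192, 189]
275 [225, 223, 222, 223, 224, 224, 212, 179, 144, 129, 114, 111, 125, 137, 144, 144, 145, 143, 143, 143, 144, 144, 143, 143, 144, 145, 145, 146, 146, 145, 143, 144, 144, 145, 144, 144, 143, 141, 142, 143, 142, 142, 141, 143, 143, 143, 142, 142, 142, 142, 139, 132, 113, 109, 128, 151, 175, 186, 191, 190, 188, 184, 181, 178, 176]
285 [183, 182, 181, 177, 162, 133, 108, 97, 92, 93, 98, 114, 134, 140, 141, 143, 141, 142, 143, 142, 143, 141, 142, 141, 144, 146, 145, 145, 145, 143, 141, 143, 143, 142, 144, 143, 141, 141, 143, 141, 142, 139, 141, 141, 141, 140, 140, 140, 141, 139, 133, 116, 110, 123, 147, 168, 181, 189, 193, 192, 189, 188, 185, 182, 181]
295 [179, 177, 175, 171, 165, 150, 123, 104, 98, 107, 147, 201, 225, 229, 233, 234, 234, 234, 234, 234, 232, 230, 231, 231, 226, 222, 222, 221, 221, 219, 220, 220, 208, 178, 154, 148, 145, 144, 142, 142, 142, 149, 165, 174, 176, 174, 174, 176, 174, 163, 137, 116, 124, 147, 169, 181, 187, 189, 189, 187, 185, 181, 178, 177, 173]
box edge [ 0.61494583 -0.08784178  0.06      ] [ 0.6575332 -0.2621764  0.06     ] foot [ 0.37968958 -0.07857327  0.009     ]
```

```bash
python3 - <<'E'
from h import *
go(.5395,-.156,.12,(.995,.1));go(.5395,-.156,.0885,(.995,.1))
E
```

```text
xyz cm [-6.13, 8.52, 9.96] ang [[-0.0, 0.0, -0.023], [0.0, 0.0, 3.119]]
xyz cm [-6.13, 8.53, 13.11] ang [[-0.0, 0.0, -0.023], [0.0, 0.0, 3.119]]
```

>>> jog_arm(moves=[{"fingers":1,"xyz":[-2,4,2],"angular":[0,0,-0.02]},{"fingers":1,"xyz":[-5,7.5,4],"angular":[0,0,-0.02]},{"fingers":1,"xyz":[-6.1,8.5,6],"angular":[0,0,-0.02]},{"fingers":1,"xyz":[-6.1,8.5,9],"angular":[0,0,-0.02]},{"fingers":1,"xyz":[-6.1,8.5,10.5],"angular":[0,0,-0.02]},{"fingers":1,"xyz":[-6.1,8.5,11.5],"angular":[0,0,-0.02]},{"fingers":1,"xyz":[-6.1,8.5,11.5],"angular":[0,0,-0.02]},{"fingers":1,"xyz":[-6.1,8.5,11.5],"angular":[0,0,-0.02]}])

```text
clock: 5.2
position: [0.5408, -0.1534, 0.1056]
ee_rot: [2.095, 2.34, 0.001]
force: [0.3, 0.4, -1.1]
width: 0.255
```

```bash
python3 - <<'E'
from h import *
s=arm.observe(); print(s['position'],s['width'],s['force'],s['clock'])
go(.5395,-.156,.088,(.995,.1))
im,s=grab('wrist','w3.png'); im2,_=grab('top','t3.png')
t=cv2.resize(im2[215:265,370:450],None,fx=5,fy=5,interpolation=cv2.INTER_CUBIC)
o=np.zeros((480,800,3),np.uint8); o[:400-0,:400]=im[80:480,120:520];o[:250,400:]=t
cv2.imwrite('pics/c3.png',o[:,:,::-1])
E
```

```text
[ 0.54081061 -0.15342248  0.10558453] 0.2553461672627029 [ 0.2917252   0.35210835 -1.12816584] 5.2
xyz cm [-0.24, -0.16, 1.76] ang [[0.001, 0.0, 0.01], [-0.0, 0.002, -3.131]]
```

View pics/c3.png

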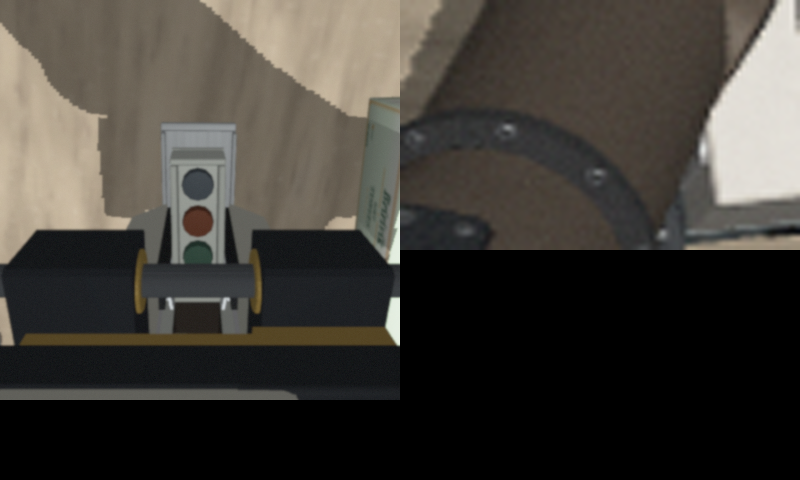

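The boat (columns 172 to 224) is centred in the trough (163 to 236) and parallel to it, and the mouth is visible beyond. I'll lower it straight down.

>>> jog_arm(moves=[{"fingers":1,"xyz":[-0.2,0,0.8],"angular":[0,0,0]},{"fingers":1,"xyz":[-0.2,0,1.4],"angular":[0,0,0]},{"fingers":1,"xyz":[-0.2,0,1.7],"angular":[0,0,0]},{"fingers":1,"xyz":[-0.2,0,1.8],"angular":[0,0,0]},{"fingers":1,"xyz":[-0.2,0,1.8],"angular":[0,0,0]}])

```text
clock: 5.92
position: [0.5402, -0.1553, 0.0869]
ee_rot: [-2.096, -2.339, 0.0]
force: [-1.6, 1.2, 4.3]
width: 0.263
```

>>> jog_arm(moves=[{"fingers":0.1,"xyz":[0,0,0],"angular":[0,0,0]},{"fingers":0,"xyz":[0,0,0],"angular":[0,0,0]},{"fingers":0,"xyz":[0,0,0],"angular":[0,0,0]},{"fingers":0,"xyz":[0,0,-1],"angular":[0,0,0]},{"fingers":0,"xyz":[0,0,-4],"angular":[0,0,0]},{"fingers":0,"xyz":[2,0,-9],"angular":[0,0,0]},{"fingers":-0.3,"xyz":[4,0,-11],"angular":[0,0,0]},{"fingers":-0.3,"xyz":[4,0,-11],"angular":[0,0,0]},{"fingers":-0.3,"xyz":[4,0,-11],"angular":[0,0,0]}])

```text
clock: 7.05
position: [0.5358, -0.116, 0.1965]
ee_rot: [-2.096, -2.34, 0.001]
force: [0.3, 0.5, -0.2]
width: 0.649
```

```bash
python3 - <<'E'
from h import *
s=arm.observe(); print(s['position'],s['ee_rot'],s['width'],s['force'],s['clock'])
im,s=grab('wrist','w4.png')
E
```

```text
[ 0.53580484 -0.11601881  0.19650807] [-2.09609573e+00 -2.33995361e+00  5.00436611e-04] 0.649023879201583 [ 0.33470219  0.51803297 -0.20419416] 7.05
```

View pics/w4.png

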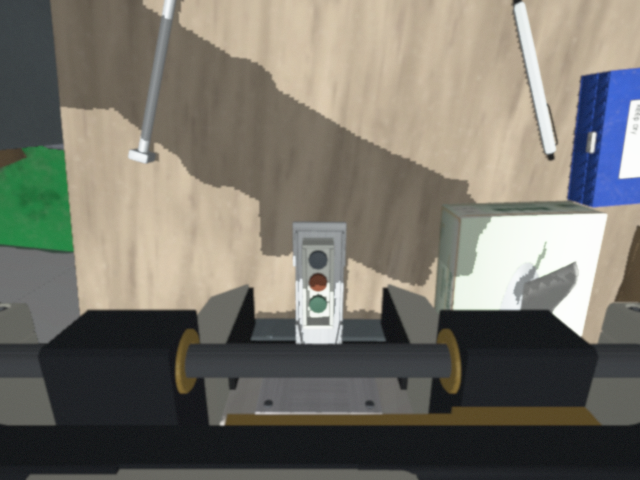

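The boat stands centred in the trough at (318,280), in line with the rim (columns 294 to 347). The furnace-face screws at (268,404) and (369,404) lie level in the image, so the tool yaw matches the furnace yaw (about 0.11 rad). The pusher foot is at (142,156).

```bash
python3 - <<'E'
from h import *
s=arm.observe(); c=cam('wrist',s); t=cam('top')
for q,z in(((321,225),.065),((319.5,320),.072),((318,240),.078),((318.5,404),.1),((142,156),.009)): print(q,ray(c,q,z).round(4))
e=ray(t,(275.6,285.5),.009)[:2]; f=ray(t,(373,302.6),.009)[:2]; f2=ray(c,(142,156),.009)[:2]
d=f-e; print(e,f,np.linalg.norm(d)); d/=np.linalg.norm(d); g=f-d*195; g=f-d*.195; print('dir',d,'grasp',g)
go(g[0],g[1],.16,(-d[1],d[0]))
E
```

```text
(321, 225) [ 0.5372 -0.1075  0.065 ]
(319.5, 320) [ 0.5445 -0.1838  0.072 ]
(318, 240) [ 0.5358 -0.1154  0.078 ]
(318.5, 404) [ 0.55   -0.2406  0.1   ]
(142, 156) [ 0.3798 -0.0789  0.009 ]
[0.43052046 0.18280481] [ 0.38097222 -0.07920735] 0.2666559622944969
dir [-0.18581335 -0.98258506] grasp [0.41720583 0.11239673]
xyz cm [24.03, -9.27, 3.62] ang [[-0.001, 0.0, 0.296], [-0.001, -0.002, -2.846]]
```

>>> jog_arm(moves=[{"fingers":-0.3,"xyz":[5,-3,0],"angular":[0,0,0.1]},{"fingers":-0.3,"xyz":[10,-6,0],"angular":[0,0,0.2]},{"fingers":-0.3,"xyz":[15,-9.3,1],"angular":[0,0,0.296]},{"fingers":-0.3,"xyz":[20,-9.3,2],"angular":[0,0,0.296]},{"fingers":-0.3,"xyz":[24,-9.3,3.6],"angular":[0,0,0.296]},{"fingers":-0.3,"xyz":[24,-9.3,3.6],"angular":[0,0,0.296]},{"fingers":-0.3,"xyz":[24,-9.3,3.6],"angular":[0,0,0.296]},{"fingers":-0.3,"xyz":[24,-9.3,3.6],"angular":[0,0,0.296]}])

```text
clock: 8.1
position: [0.4177, 0.1113, 0.1608]
ee_rot: [2.421, 2.002, -0.0]
force: [-0.3, -0.5, 0.0]
width: 0.65
```

```bash
python3 - <<'E'
from h import *
s=arm.observe(); print(s['position'],s['ee_rot'],s['width'],s['force'],s['clock'])
im,s=grab('wrist','w5.png')
E
```

```text
[0.41773535 0.11125377 0.16081211] [ 2.42055349e+00  2.00202151e+00 -1.67398706e-04] 0.6503411761144374 [-0.30032386 -0.5259979   0.03562097] 8.1
```

View pics/w5.png

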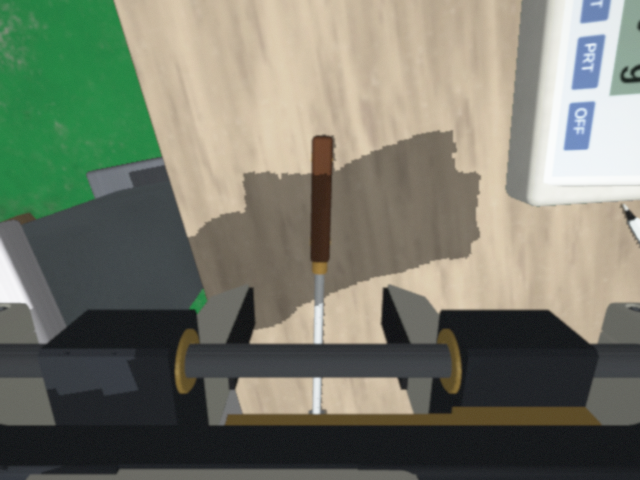

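The handle runs from (322,137) to (320,262), with the rod continuing to (317,400). It is aligned to within about 0.02 rad.

```bash
python3 - <<'E'
from h import *
s=arm.observe(); c=cam('wrist',s)
a=ray(c,(322,137),.018)[:2];b=ray(c,(320,262),.018)[:2];r=ray(c,(317.3,400),.012)[:2]
d=r-a;d/=np.linalg.norm(d);print(a,b,np.linalg.norm(b-a),r,d)
g=b-d*.025; print(g); go(g[0],g[1],.0205,(-d[1],d[0]))
E
```

```text
[0.43424779 0.18160066] [0.41471294 0.08579633] 0.09777567098913528 [ 0.3860623  -0.05274889] [-0.20140055 -0.97950897]
[0.41974795 0.11028405]
xyz cm [-0.07, 0.21, 14.04] ang [[0.0, 0.0, 0.014], [-0.0, 0.001, -3.127]]
```

>>> jog_arm(moves=[{"fingers":-0.3,"xyz":[0,0.2,5],"angular":[0,0,0.014]},{"fingers":-0.3,"xyz":[0,0.2,10],"angular":[0,0,0.014]},{"fingers":-0.3,"xyz":[0,0.2,13],"angular":[0,0,0.014]},{"fingers":-0.3,"xyz":[0,0.2,14],"angular":[0,0,0.014]},{"fingers":-0.3,"xyz":[0,0.2,14],"angular":[0,0,0.014]},{"fingers":1,"xyz":[0,0.2,14],"angular":[0,0,0.014]},{"fingers":1,"xyz":[0,0.2,14],"angular":[0,0,0.014]},{"fingers":1,"xyz":[0,0.2,14],"angular":[0,0,0.014]},{"fingers":1,"xyz":[0,0.2,14],"angular":[0,0,0.014]},{"fingers":1,"xyz":[0,0.2,14],"angular":[0,0,0.014]}], grip_force=45)

```text
clock: 9.4
position: [0.4194, 0.1124, 0.0208]
ee_rot: [2.432, 1.988, 0.001]
force: [-0.9, 0.6, 3.1]
width: 0.17
```

```bash
python3 - <<'E'
from h import *
s=arm.observe(); print(s['position'],s['ee_rot'],s['width']*92,s['force'],s['clock'])
E
```

```text
[0.41942564 0.11242746 0.0208421 ] [2.43212555e+00 1.98843918e+00 5.04666326e-04] 15.66096672701234 [-0.86026551  0.63861105  3.149318  ] 9.4
```

```bash
python3 - <<'E'
from h import *
d=np.array([.1098,-.994]); P=np.array([.541,-.1553])-.257*d; print(P)
go(*P,.15,(-d[1],d[0])); go(*P,.0855,(-d[1],d[0]))
t=cam('top'); print('balance',ray(t,(302,233),.05),ray(t,(302,190),.08),ray(t,(305,165),.25))
E
```

```text
[0.5127814 0.100158 ]
xyz cm [0.66, 9.4, -12.91] ang [[0.0, -0.0, -0.31], [-0.0, -0.0, 2.832]]
xyz cm [0.65, 9.39, -6.46] ang [[0.0, -0.0, -0.31], [-0.0, -0.0, 2.832]]
balance [0.56606638 0.10840961 0.05      ] [0.67656219 0.10624048 0.08      ] [0.69172784 0.09008115 0.25      ]
```

>>> jog_arm(moves=[{"fingers":1,"xyz":[0,0,-4],"angular":[0,0,0]},{"fingers":1,"xyz":[0,0,-9],"angular":[0,0,0]},{"fingers":1,"xyz":[0,1,-12.9],"angular":[0,0,-0.08]},{"fingers":1,"xyz":[0.2,4,-12.9],"angular":[0,0,-0.16]},{"fingers":1,"xyz":[0.5,7,-12.9],"angular":[0,0,-0.24]},{"fingers":1,"xyz":[0.65,9.4,-12.9],"angular":[0,0,-0.31]},{"fingers":1,"xyz":[0.65,9.4,-10],"angular":[0,0,-0.31]},{"fingers":1,"xyz":[0.65,9.4,-7.5],"angular":[0,0,-0.31]},{"fingers":1,"xyz":[0.65,9.4,-6.5],"angular":[0,0,-0.31]},{"fingers":1,"xyz":[0.65,9.4,-6.5],"angular":[0,0,-0.31]},{"fingers":1,"xyz":[0.65,9.4,-6.5],"angular":[0,0,-0.31]}])

```text
clock: 10.78
position: [0.5133, 0.1002, 0.0865]
ee_rot: [2.096, 2.34, 0.002]
force: [0.6, 0.4, -1.5]
width: 0.169
```

```bash
python3 - <<'E'
from h import *
s=arm.observe(); print(s['position'],s['ee_rot'],s['width']*92,s['force'],s['clock'])
im,s=grab('top','t6.png'); im2,_=grab('scene','s6.png')
o=np.zeros((600,800,3),np.uint8)
a=cv2.resize(im[190:290,280:440],None,fx=5,fy=3,interpolation=cv2.INTER_CUBIC); a=cv2.resize(im[190:265,290:440],None,fx=4,fy=4,interpolation=cv2.INTER_CUBIC)
b=cv2.resize(im2[190:265,280:480],None,fx=4,fy=4,interpolation=cv2.INTER_CUBIC)
o[:300,:600]=a;o[300:,:800]=b
cv2.imwrite('pics/c6.png',o[:,:,::-1])
E
```

```text
[0.51327231 0.10016067 0.08653438] [2.09572953e+00 2.33961481e+00 1.72941059e-03] 15.592177990034195 [ 0.60585091  0.41444769 -1.49055261] 10.775
```

View pics/c6.png

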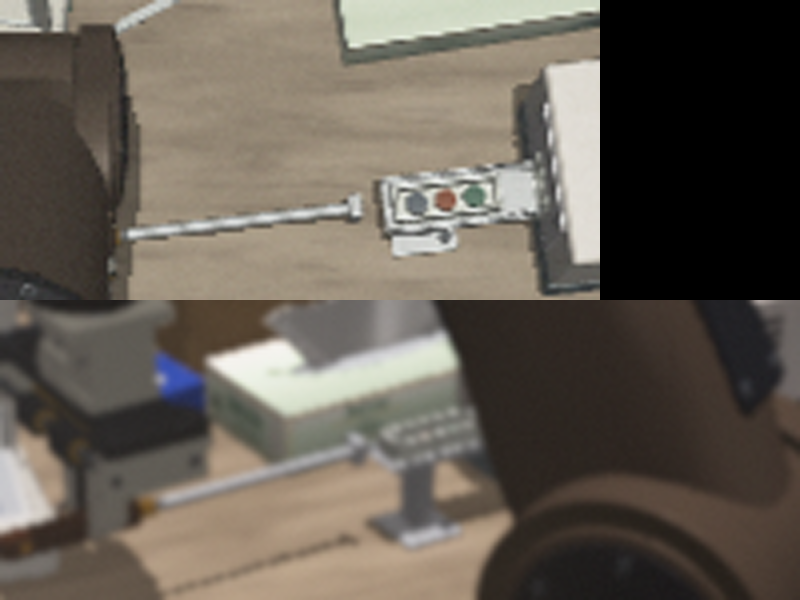

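The foot is at top-view (378.5,241.8) and scene (369,227). The rod line extends through the tablets at (401,240), so it lines up with the boat.

```bash
python3 - <<'E'
from h import *
t=cam('top');c=cam('scene')
def rd(c,uv): d=c[1]@np.linalg.solve(c[0],[*uv,1]); return c[2],d/np.linalg.norm(d)
(o1,d1),(o2,d2)=rd(t,(378.7,241.8)),rd(c,(369.5,227.2))
k=np.linalg.lstsq(np.c_[d1,-d2],o2-o1,rcond=None)[0];print(o1+k[0]*d1,o2+k[1]*d2)
s=arm.observe();X=R.from_rotvec(s['ee_rot']).as_matrix()[:,0];print('pred tip',s['position']-.197*X+[0,0,-.0118])
for q in((401,240),(394,241.3),(407,238.7)):print(ray(t,q,.07))
E
```

```text
[ 0.53464102 -0.09398637  0.07437941] [ 0.53341178 -0.09647227  0.07433684]
pred tip [ 0.53492612 -0.09558468  0.0747129 ]
[ 0.53939713 -0.15292911  0.07      ]
[ 0.53619317 -0.13447311  0.07      ]
[ 0.54264049 -0.16876818  0.07      ]
```

>>> jog_arm(moves=[{"fingers":1,"xyz":[-0.5,0,0],"angular":[0,0,0]},{"fingers":1,"xyz":[-1.0,0,0],"angular":[0,0,0]},{"fingers":1,"xyz":[-1.5,-0.05,0],"angular":[0,0,0]},{"fingers":1,"xyz":[-1.8,-0.05,0],"angular":[0,0,0]},{"fingers":1,"xyz":[-2.0,-0.05,0],"angular":[0,0,0]},{"fingers":1,"xyz":[-2.15,-0.05,0],"angular":[0,0,0]},{"fingers":1,"xyz":[-2.3,-0.05,0],"angular":[0,0,0]},{"fingers":1,"xyz":[-2.45,-0.05,0],"angular":[0,0,0]},{"fingers":1,"xyz":[-2.6,-0.05,0],"angular":[0,0,0]},{"fingers":1,"xyz":[-2.75,-0.05,0],"angular":[0,0,0]},{"fingers":1,"xyz":[-2.9,-0.05,0],"angular":[0,0,0]},{"fingers":1,"xyz":[-3.0,-0.05,0],"angular":[0,0,0]}])

```text
clock: 12.38
position: [0.5156, 0.07, 0.0857]
ee_rot: [2.096, 2.34, 0.0]
force: [0.6, 0.5, -1.3]
width: 0.165
```

```bash
cat > st.py <<'E'
from h import *
s=arm.observe(); d=np.array([.1098,-.994,0]); p=np.array(s['position'])
print('clk',s['clock'],p.round(4),'travel mm',((p-[.51327,.10016,0])@d*1000).round(1),'F along',np.dot(s['force'],d).round(2),np.round(s['force'],2),'moment',np.round(s['ft_torque'],2))
E
python3 st.py
```

```text
clk 12.375 [0.5156 0.07   0.0857] travel mm 30.2 F along -0.42 [ 0.64  0.49 -1.28] moment [0.07 0.11 0.02]
```

>>> jog_arm(moves=[{"fingers":1,"xyz":[-0.2,0,0],"angular":[0,0,0]},{"fingers":1,"xyz":[-0.4,0,0],"angular":[0,0,0]},{"fingers":1,"xyz":[-0.6,0,0],"angular":[0,0,0]},{"fingers":1,"xyz":[-0.8,0,0],"angular":[0,0,0]},{"fingers":1,"xyz":[-1.0,0,0],"angular":[0,0,0]},{"fingers":1,"xyz":[-1.2,0,0],"angular":[0,0,0]},{"fingers":1,"xyz":[-1.4,0,0],"angular":[0,0,0]},{"fingers":1,"xyz":[-1.6,0,0],"angular":[0,0,0]}])

```text
clock: 13.38
position: [0.5173, 0.0541, 0.0858]
ee_rot: [2.096, 2.34, 0.0]
force: [0.0, 1.0, -1.9]
width: 0.17
```

```bash
python3 st.py
```

```text
clk 13.375 [0.5173 0.0541 0.0858] travel mm 46.2 F along -0.99 [ 0.04  1.   -1.89] moment [0.07 0.06 0.04]
```

Friction is only about 1 N so the boat is sliding. I'll continue in short batches.

>>> jog_arm(moves=[{"fingers":1,"xyz":[-0.25,0,0],"angular":[0,0,0]},{"fingers":1,"xyz":[-0.5,0,0],"angular":[0,0,0]},{"fingers":1,"xyz":[-0.75,0,0],"angular":[0,0,0]},{"fingers":1,"xyz":[-1.0,0,0],"angular":[0,0,0]},{"fingers":1,"xyz":[-1.25,0,0],"angular":[0,0,0]},{"fingers":1,"xyz":[-1.5,0,0],"angular":[0,0,0]},{"fingers":1,"xyz":[-1.75,0,0],"angular":[0,0,0]},{"fingers":1,"xyz":[-2.0,0,0],"angular":[0,0,0]}])

```text
clock: 14.38
position: [0.5195, 0.0342, 0.0857]
ee_rot: [2.096, 2.34, 0.0]
force: [-0.0, 1.3, -1.5]
width: 0.169
```

>>> jog_arm(moves=[{"fingers":1,"xyz":[-0.25,0,0],"angular":[0,0,0]},{"fingers":1,"xyz":[-0.5,0,0],"angular":[0,0,0]},{"fingers":1,"xyz":[-0.75,0,0],"angular":[0,0,0]},{"fingers":1,"xyz":[-1.0,0,0],"angular":[0,0,0]},{"fingers":1,"xyz":[-1.25,0,0],"angular":[0,0,0]},{"fingers":1,"xyz":[-1.5,0,0],"angular":[0,0,0]},{"fingers":1,"xyz":[-1.75,0,0],"angular":[0,0,0]},{"fingers":1,"xyz":[-2.0,0,0],"angular":[0,0,0]}])

```text
clock: 15.38
position: [0.5217, 0.0143, 0.0857]
ee_rot: [-2.096, -2.34, -0.0]
force: [-0.5, 0.8, -1.7]
width: 0.172
```

```bash
python3 st.py; python3 - <<'E'
from h import *
im,_=grab('top','t7.png')
cv2.imwrite('pics/c7.png',cv2.resize(im[200:275,320:450],None,fx=4,fy=4,interpolation=cv2.INTER_CUBIC)[:,:,::-1])
E
```

```text
clk 15.375 [0.5217 0.0143 0.0857] travel mm 86.2 F along -0.84 [-0.52  0.79 -1.69] moment [0.07 0.08 0.06]
```

View pics/c7.png

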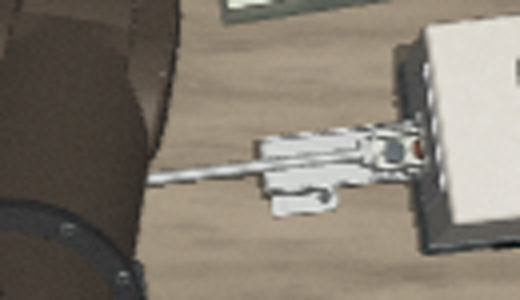

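The foot at crop (368,152) is pushing the boat straight into the channel, with the last tablets visible at (395,150). I'll keep going.

>>> jog_arm(moves=[{"fingers":1,"xyz":[-0.25,0,0],"angular":[0,0,0]},{"fingers":1,"xyz":[-0.5,0,0],"angular":[0,0,0]},{"fingers":1,"xyz":[-0.75,0,0],"angular":[0,0,0]},{"fingers":1,"xyz":[-1.0,0,0],"angular":[0,0,0]},{"fingers":1,"xyz":[-1.25,0,0],"angular":[0,0,0]},{"fingers":1,"xyz":[-1.5,0,0],"angular":[0,0,0]},{"fingers":1,"xyz":[-1.75,0,0],"angular":[0,0,0]},{"fingers":1,"xyz":[-2.0,0,0],"angular":[0,0,0]}])

```text
clock: 16.42
position: [0.5239, -0.0055, 0.0857]
ee_rot: [-2.096, -2.34, -0.0]
force: [0.0, 0.9, -0.5]
width: 0.17
```

>>> jog_arm(moves=[{"fingers":1,"xyz":[-0.25,0,0],"angular":[0,0,0]},{"fingers":1,"xyz":[-0.5,0,0],"angular":[0,0,0]},{"fingers":1,"xyz":[-0.75,0,0],"angular":[0,0,0]},{"fingers":1,"xyz":[-1.0,0,0],"angular":[0,0,0]},{"fingers":1,"xyz":[-1.25,0,0],"angular":[0,0,0]},{"fingers":1,"xyz":[-1.5,0,0],"angular":[0,0,0]},{"fingers":1,"xyz":[-1.75,0,0],"angular":[0,0,0]},{"fingers":1,"xyz":[-2.0,0,0],"angular":[0,0,0]}])

```text
clock: 17.42
position: [0.5261, -0.0254, 0.0857]
ee_rot: [2.096, 2.34, 0.0]
force: [-0.6, -0.0, -1.8]
width: 0.171
```

>>> jog_arm(moves=[{"fingers":1,"xyz":[-0.2,0,0],"angular":[0,0,0]},{"fingers":1,"xyz":[-0.4,0,0],"angular":[0,0,0]},{"fingers":1,"xyz":[-0.6,0,0],"angular":[0,0,0]},{"fingers":1,"xyz":[-0.8,0,0],"angular":[0,0,0]},{"fingers":1,"xyz":[-1.0,0,0],"angular":[0,0,0]}])

```text
clock: 18.05
position: [0.5272, -0.0353, 0.0857]
ee_rot: [2.096, 2.34, 0.0]
force: [0.3, 0.5, -0.6]
width: 0.17
```

```bash
python3 st.py
```

```text
clk 18.05 [ 0.5272 -0.0353  0.0857] travel mm 136.2 F along -0.45 [ 0.35  0.49 -0.61] moment [0.14 0.09 0.07]
```

>>> jog_arm(moves=[{"fingers":1,"xyz":[-0.15,0,0],"angular":[0,0,0]},{"fingers":1,"xyz":[-0.3,0,0],"angular":[0,0,0]},{"fingers":1,"xyz":[-0.45,0,0],"angular":[0,0,0]},{"fingers":1,"xyz":[-0.6,0,0],"angular":[0,0,0]},{"fingers":1,"xyz":[-0.7,0,0],"angular":[0,0,0]}])

```text
clock: 18.68
position: [0.5279, -0.0422, 0.0857]
ee_rot: [-2.096, -2.34, -0.0]
force: [0.2, 0.2, -1.3]
width: 0.17
```

>>> jog_arm(moves=[{"fingers":1,"xyz":[-0.1,0,0],"angular":[0,0,0]},{"fingers":1,"xyz":[-0.2,0,0],"angular":[0,0,0]},{"fingers":1,"xyz":[-0.3,0,0],"angular":[0,0,0]}])

```text
clock: 19.05
position: [0.5283, -0.0452, 0.0857]
ee_rot: [-2.096, -2.34, -0.0]
force: [0.0, -0.1, -1.6]
width: 0.172
```

>>> jog_arm(moves=[{"fingers":1,"xyz":[-0.1,0,0],"angular":[0,0,0]},{"fingers":1,"xyz":[-0.2,0,0],"angular":[0,0,0]},{"fingers":1,"xyz":[-0.3,0,0],"angular":[0,0,0]},{"fingers":1,"xyz":[-0.4,0,0],"angular":[0,0,0]}])

```text
clock: 19.55
position: [0.5287, -0.0491, 0.0857]
ee_rot: [-2.096, -2.34, -0.0]
force: [0.5, 0.5, -1.0]
width: 0.172
```

>>> jog_arm(moves=[{"fingers":1,"xyz":[-0.1,0,0],"angular":[0,0,0]},{"fingers":1,"xyz":[-0.2,0,0],"angular":[0,0,0]},{"fingers":1,"xyz":[-0.3,0,0],"angular":[0,0,0]},{"fingers":1,"xyz":[-0.4,0,0],"angular":[0,0,0]}])

```text
clock: 20.05
position: [0.5292, -0.0532, 0.0857]
ee_rot: [2.096, 2.34, 0.0]
force: [-0.1, -0.1, -1.7]
width: 0.167
```

>>> jog_arm(moves=[{"fingers":1,"xyz":[-0.1,0,0],"angular":[0,0,0]},{"fingers":1,"xyz":[-0.2,0,0],"angular":[0,0,0]},{"fingers":1,"xyz":[-0.3,0,0],"angular":[0,0,0]},{"fingers":1,"xyz":[-0.4,0,0],"angular":[0,0,0]}])

```text
clock: 20.55
position: [0.5296, -0.0571, 0.0857]
ee_rot: [-2.096, -2.34, -0.0]
force: [-0.1, 1.2, -2.4]
width: 0.168
```

>>> jog_arm(moves=[{"fingers":1,"xyz":[-0.1,0,0],"angular":[0,0,0]},{"fingers":1,"xyz":[-0.2,0,0],"angular":[0,0,0]},{"fingers":1,"xyz":[-0.3,0,0],"angular":[0,0,0]},{"fingers":1,"xyz":[-0.4,0,0],"angular":[0,0,0]}])

```text
clock: 21.05
position: [0.53, -0.0611, 0.0857]
ee_rot: [-2.096, -2.34, -0.0]
force: [0.0, 0.4, -1.9]
width: 0.17
```

>>> jog_arm(moves=[{"fingers":1,"xyz":[-0.1,0,0],"angular":[0,0,0]},{"fingers":1,"xyz":[-0.2,0,0],"angular":[0,0,0]},{"fingers":1,"xyz":[-0.3,0,0],"angular":[0,0,0]},{"fingers":1,"xyz":[-0.4,0,0],"angular":[0,0,0]}])

```text
clock: 21.55
position: [0.5305, -0.0651, 0.0857]
ee_rot: [-2.096, -2.34, -0.0]
force: [-0.3, 0.3, -1.4]
width: 0.169
```

>>> jog_arm(moves=[{"fingers":1,"xyz":[-0.1,0,0],"angular":[0,0,0]},{"fingers":1,"xyz":[-0.2,0,0],"angular":[0,0,0]},{"fingers":1,"xyz":[-0.3,0,0],"angular":[0,0,0]},{"fingers":1,"xyz":[-0.4,0,0],"angular":[0,0,0]}])

```text
clock: 22.05
position: [0.5309, -0.069, 0.0857]
ee_rot: [-2.096, -2.34, -0.0]
force: [0.2, 1.0, -2.1]
width: 0.168
```

>>> jog_arm(moves=[{"fingers":1,"xyz":[-0.1,0,0],"angular":[0,0,0]},{"fingers":1,"xyz":[-0.2,0,0],"angular":[0,0,0]},{"fingers":1,"xyz":[-0.3,0,0],"angular":[0,0,0]},{"fingers":1,"xyz":[-0.4,0,0],"angular":[0,0,0]}])

```text
clock: 22.55
position: [0.5313, -0.073, 0.0857]
ee_rot: [-2.096, -2.34, -0.0]
force: [-0.8, 0.3, -1.5]
width: 0.169
```

>>> jog_arm(moves=[{"fingers":1,"xyz":[-0.1,0,0],"angular":[0,0,0]},{"fingers":1,"xyz":[-0.2,0,0],"angular":[0,0,0]},{"fingers":1,"xyz":[-0.3,0,0],"angular":[0,0,0]},{"fingers":1,"xyz":[-0.4,0,0],"angular":[0,0,0]}])

```text
clock: 23.05
position: [0.5316, -0.0763, 0.0856]
ee_rot: [-2.095, -2.34, -0.0]
force: [-0.1, 4.1, -2.1]
width: 0.172
```

Contact with the sheath: the force has risen to about 4 N. I'll add about 1.5 mm and hold.

>>> jog_arm(moves=[{"fingers":1,"xyz":[-0.1,0,0],"angular":[0,0,0]},{"fingers":1,"xyz":[-0.1,0,0],"angular":[0,0,0]},{"fingers":1,"xyz":[-0.1,0,0],"angular":[0,0,0]}])

```text
clock: 23.42
position: [0.5318, -0.0775, 0.0857]
ee_rot: [-2.095, -2.34, -0.0]
force: [-1.1, 4.1, -1.9]
width: 0.17
```

```bash
python3 st.py
```

```text
clk 23.425 [ 0.5318 -0.0775  0.0857] travel mm 178.6 F along -4.2 [-1.1   4.1  -1.86] moment [1.06 0.2  0.  ]
```

>>> jog_arm(moves=[{"fingers":1,"xyz":[-0.1,0,0],"angular":[0,0,0]},{"fingers":1,"xyz":[-0.1,0,0],"angular":[0,0,0]},{"fingers":1,"xyz":[-0.1,0,0],"angular":[0,0,0]}])

```text
clock: 23.8
position: [0.5319, -0.0784, 0.0856]
ee_rot: [-2.095, -2.34, -0.0]
force: [-0.5, 5.2, -1.1]
width: 0.17
```

```bash
python3 st.py
```

```text
clk 23.8 [ 0.5319 -0.0784  0.0856] travel mm 179.5 F along -5.17 [-0.46  5.15 -1.07] moment [1.18 0.18 0.02]
```

>>> jog_arm(moves=[{"fingers":1,"xyz":[-0.05,0,0],"angular":[0,0,0]},{"fingers":1,"xyz":[-0.05,0,0],"angular":[0,0,0]},{"fingers":1,"xyz":[-0.05,0,0],"angular":[0,0,0]},{"fingers":1,"xyz":[-0.05,0,0],"angular":[0,0,0]}])

```text
clock: 24.3
position: [0.5319, -0.0787, 0.0856]
ee_rot: [-2.095, -2.34, -0.0]
force: [0.1, 5.6, -1.3]
width: 0.171
```

>>> jog_arm(moves=[{"fingers":1,"xyz":[0,0,0],"angular":[0,0,0]},{"fingers":1,"xyz":[0,0,0],"angular":[0,0,0]},{"fingers":1,"xyz":[0,0,0],"angular":[0,0,0]},{"fingers":1,"xyz":[0,0,0],"angular":[0,0,0]},{"fingers":1,"xyz":[0,0,0],"angular":[0,0,0]}])

```text
clock: 24.92
position: [0.5319, -0.0787, 0.0856]
ee_rot: [-2.095, -2.34, -0.001]
force: [-1.0, 6.3, -2.5]
width: 0.173
```

```bash
python3 st.py; python3 - <<'E'
from h import *
im,_=grab('top','t8.png')
E
python3 st.py
```

```text
clk 24.925 [ 0.5319 -0.0787  0.0856] travel mm 179.8 F along -6.39 [-0.96  6.33 -2.51] moment [ 1.28  0.23 -0.02]
clk 24.975 [ 0.5319 -0.0787  0.0856] travel mm 179.8 F along -6.23 [-1.25  6.13 -0.99] moment [ 1.25  0.23 -0.05]
```

Held at about 5 to 6 N for over 1 s. Now I'll draw the pusher straight out.

>>> jog_arm(moves=[{"fingers":1,"xyz":[0.1,0,0],"angular":[0,0,0]},{"fingers":1,"xyz":[0.2,0,0],"angular":[0,0,0]},{"fingers":1,"xyz":[0.35,0,0],"angular":[0,0,0]},{"fingers":1,"xyz":[0.5,0,0],"angular":[0,0,0]},{"fingers":1,"xyz":[0.8,0,0],"angular":[0,0,0]},{"fingers":1,"xyz":[1.2,0,0],"angular":[0,0,0]},{"fingers":1,"xyz":[2,0,0],"angular":[0,0,0]},{"fingers":1,"xyz":[3,0,0],"angular":[0,0,0]},{"fingers":1,"xyz":[4,0,0],"angular":[0,0,0]},{"fingers":1,"xyz":[5.5,0,0],"angular":[0,0,0]},{"fingers":1,"xyz":[7,0,0],"angular":[0,0,0]},{"fingers":1,"xyz":[8.5,0,0],"angular":[0,0,0]}])

```text
clock: 26.48
position: [0.5225, 0.0064, 0.0857]
ee_rot: [-2.095, -2.341, -0.0]
force: [-0.0, -0.1, -1.2]
width: 0.172
```

>>> jog_arm(moves=[{"fingers":1,"xyz":[1.5,0,0],"angular":[0,0,0]},{"fingers":1,"xyz":[3,0,0],"angular":[0,0,0]},{"fingers":1,"xyz":[4.5,0,0],"angular":[0,0,0]},{"fingers":1,"xyz":[6,0,0],"angular":[0,0,0]},{"fingers":1,"xyz":[7.5,0,0],"angular":[0,0,0]},{"fingers":1,"xyz":[9,0,0],"angular":[0,0,0]},{"fingers":1,"xyz":[10,0,0],"angular":[0,0,0]},{"fingers":1,"xyz":[10,0,0],"angular":[0,0,0]},{"fingers":1,"xyz":[10,0,0],"angular":[0,0,0]}])

```text
clock: 27.6
position: [0.5118, 0.1039, 0.0858]
ee_rot: [2.096, 2.339, -0.0]
force: [-0.3, 0.4, -0.9]
width: 0.168
```

```bash
python3 st.py; python3 - <<'E'
from h import *
for z in(.13,.023,.0205): go(.4194,.1124,z,(.9795,-.2014))
E
```

```text
clk 27.6 [0.5118 0.1039 0.0858] travel mm -3.8 F along -0.4 [-0.34  0.37 -0.92] moment [-0.05  0.07 -0.05]
xyz cm [1.86, -9.09, -4.43] ang [[0.0, 0.0, 0.312], [-0.001, 0.0, -2.829]]
xyz cm [1.86, -9.09, 6.27] ang [[0.0, 0.0, 0.312], [-0.001, 0.0, -2.829]]
xyz cm [1.86, -9.09, 6.52] ang [[0.0, 0.0, 0.312], [-0.001, 0.0, -2.829]]
```

>>> jog_arm(moves=[{"fingers":1,"xyz":[1,-1,-2],"angular":[0,0,0]},{"fingers":1,"xyz":[1.9,-4,-2],"angular":[0,0,0.1]},{"fingers":1,"xyz":[1.9,-7,-2],"angular":[0,0,0.2]},{"fingers":1,"xyz":[1.9,-9.1,-2],"angular":[0,0,0.31]},{"fingers":1,"xyz":[1.9,-9.1,0],"angular":[0,0,0.31]},{"fingers":1,"xyz":[1.9,-9.1,3],"angular":[0,0,0.31]},{"fingers":1,"xyz":[1.9,-9.1,5],"angular":[0,0,0.31]},{"fingers":1,"xyz":[1.9,-9.1,6],"angular":[0,0,0.31]},{"fingers":1,"xyz":[1.9,-9.1,6.4],"angular":[0,0,0.31]},{"fingers":1,"xyz":[1.9,-9.1,6.45],"angular":[0,0,0.31]},{"fingers":1,"xyz":[1.9,-9.1,6.45],"angular":[0,0,0.31]}])

```text
clock: 28.98
position: [0.4196, 0.1135, 0.0217]
ee_rot: [2.432, 1.988, 0.002]
force: [0.2, 0.1, -1.9]
width: 0.17
```

```bash
python3 st.py
```

```text
clk 28.975 [0.4196 0.1135 0.0217] travel mm -23.5 F along -0.07 [ 0.16  0.08 -1.87] moment [-0.05  0.06  0.01]
```

Still about 1 mm up. I'll lower a little more, release, back off upward and clear the view.

>>> jog_arm(moves=[{"fingers":1,"xyz":[0,0,0.1],"angular":[0,0,0]},{"fingers":1,"xyz":[0,0,0.1],"angular":[0,0,0]},{"fingers":0.3,"xyz":[0,0,0.1],"angular":[0,0,0]},{"fingers":0,"xyz":[0,0,0.1],"angular":[0,0,0]},{"fingers":0,"xyz":[0,0,0.1],"angular":[0,0,0]},{"fingers":0,"xyz":[0,0,-1],"angular":[0,0,0]},{"fingers":0,"xyz":[0,0,-4],"angular":[0,0,0]},{"fingers":0,"xyz":[0,0,-9],"angular":[0,0,0]},{"fingers":0,"xyz":[0,0,-14],"angular":[0,0,0]},{"fingers":0,"xyz":[0,0,-17],"angular":[0,0,0]},{"fingers":0,"xyz":[0,0,-17],"angular":[0,0,0]},{"fingers":0,"xyz":[0,0,-17],"angular":[0,0,0]}])

```text
clock: 30.48
position: [0.4187, 0.1133, 0.191]
ee_rot: [-2.432, -1.988, 0.0]
force: [-0.1, -0.5, 0.8]
width: 0.5
```

```bash
python3 st.py; python3 - <<'E'
from h import *
im,_=grab('top','t9.png'); w,_=grab('wrist','w9.png')
o=np.zeros((600,800,3),np.uint8)
o[:360,:800]=cv2.resize(im[190:334,120:440],None,fx=2.5,fy=2.5,interpolation=cv2.INTER_CUBIC)
o[360:600,:320]=cv2.resize(w,(320,240)); cv2.imwrite('pics/c9.png',o[:,:,::-1])
E
```

```text
clk 30.475 [0.4187 0.1133 0.191 ] travel mm -23.5 F along 0.44 [-0.14 -0.46  0.79] moment [-0.11  0.08 -0.03]
```

View pics/c9.png

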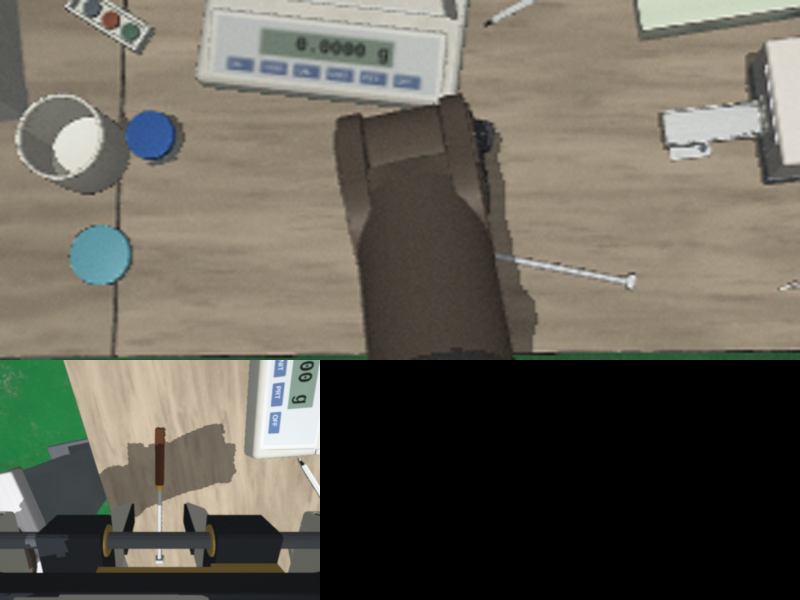

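The trough at crop (712,125) is empty, so the boat stayed inside. The pusher lies flat with its foot at (630,281), and the cup, jar and dish look untouched. I'm handing it in.

```bash
python3 -c "
from h import *
print(job.sign_off())"
```

```text
the job is handed in; nothing more can be done
None
```

I loaded the furnace and handed the job in at about 30.5 s of the 72 s allowed. Sign-off gives no verdict.

- **Boat:** I put the smaller boat, about 70 mm long, in the trough. A close picture showed it centred and in line after release.
- **Pressing:** The boat slid at about 1 N or less until the force rose at the sheath. It was then pressed at about 4 to 6 N for roughly 1.5 s. The highest reading was 6.4 N, with noise of about 0.7 N. Force was read only at the end of each short batch of moves, so a brief higher peak between readings would not have shown.
- **Pusher:** I drew it straight out and laid it back almost exactly where it had been.

**Last checks:** The final pictures show the trough empty, so the boat stayed in the channel, and the pusher lying on the bench. The gripper was open, well above everything. The cup, jar and petri dish look unmoved. I did not check the tweezers closely, but the arm never went near them.

**Not confirmed:** The boat's resting depth can't be seen. From how far the pusher travelled, its centre should be about 95 to 100 mm inside the mouth. No check failed, and the two-camera estimate of the pusher tip agreed with the predicted position to about 2 mm.

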